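Shut the peg box and run a fingertip along its seal

TASK

Push the blue lid of the peg box shut with closed fingertips, then run the fingertips lightly along the yellow sealing strip on its front edge, touching it at each of the five black marks in turn, from the end nearest the glass jar to the other end. Don't lean hard on the box, don't swing the lid further open, and leave everything else on the bench where it stands.

Things in the scene. Friction and masses are not known exactly. Their poses are not given: they have to be found in the camera images.
- pegbox: white plastic box screwed to the bench, 140 mm deep (own x), 230 mm wide (own y), 70 mm high plus an 8 mm black rubber gasket on the rim, open top, four grey clip pegs lying inside; origin at the centre of its underside, own z up; its own -x side is the front, which faces roughly towards the robot
- lid (a joint): angle of the box's blue lid, rad: 0 shut, grows as it opens; starts 0.6 to 1.1. Flat plate, 140 mm from hinge to front edge, 230 wide, 6 thick, hinged above the box's far (+x) wall; the front edge swings up and away from the robot as it opens. The stiff hinge stays where it is left; about 3 N at 90 mm from the hinge moves it. Shut, it rests on the soft gasket
- lid_hinge (a point): middle of the lid's hinge line, which runs along the box's y, 78 mm above the bench, at the level of the lid plate's underside
- strip: yellow sealing strip fixed on top of the lid along its front edge: 206 mm long (own y), 16 wide (own x), 9 high above the lid's top face, centre line 128 mm from the hinge; turns with the lid. Pressed when shut, the lid's front gives on the gasket about 1 mm per 1.5 N, up to 10 mm, and springs back. Origin at the centre of its underside, own z up when shut
- mark_0 (a point): black cross line 1 of 5 on the top of the yellow strip, counted from its +y end, at y = +80 mm of the strip (lines 40 mm apart); the point is on the strip's top face, axes as the strip. Reached when the fingertips touch the strip with the TCP within 15 mm of the line, measured along the strip
- mark_1 (a point): black cross line 2 of 5 on the top of the yellow strip, counted from its +y end, at y = +40 mm of the strip (lines 40 mm apart); the point is on the strip's top face, axes as the strip. Reached when the fingertips touch the strip with the TCP within 15 mm of the line, measured along the strip
- mark_2 (a point): black cross line 3 of 5 on the top of the yellow strip, counted from its +y end, at y = +0 mm of the strip (lines 40 mm apart); the point is on the strip's top face, axes as the strip. Reached when the fingertips touch the strip with the TCP within 15 mm of the line, measured along the strip
- mark_3 (a point): black cross line 4 of 5 on the top of the yellow strip, counted from its +y end, at y = -40 mm of the strip (lines 40 mm apart); the point is on the strip's top face, axes as the strip. Reached when the fingertips touch the strip with the TCP within 15 mm of the line, measured along the strip
- mark_4 (a point): black cross line 5 of 5 on the top of the yellow strip, counted from its +y end, at y = -80 mm of the strip (lines 40 mm apart); the point is on the strip's top face, axes as the strip. Reached when the fingertips touch the strip with the TCP within 15 mm of the line, measured along the strip
- jar: green glass jar with a metal twist cap, 72 mm across, 120 mm high, standing loose beside one end of the box, left or right; origin at the centre of its underside
- dipper: red plastic dipper, cup 90 mm across and 65 mm high with a 120 mm handle along own +x, standing loose beside the other end of the box; origin under the cup's centre
- brush: hand brush with a green back, bristles down, 55 x 150 x 44 mm (long along own y), lying loose behind the box; origin at the centre of its underside
- mug: blue mug, 80 mm across, 85 mm high, standing loose at the back right; origin at the centre of its underside
- tin: metal can with a paper band, 74 mm across, 100 mm high, standing loose at the back left; origin at the centre of its underside
Things that resemble listed ones, but are neither listed nor needed, are in the scene too. What is shaped like the jar but red is not meant.

How it is judged:
On the way, in this order (a step that is already met when the one before it is completed fails the run):
1. lid shut and the fingertips touching the yellow strip at the first (the end nearest the jar) mark (value of joint lid below 0.06 rad and contact force between the fingers and strip above 0.5 N and ((y of jar in the frame of pegbox above 0 m and y of the grasp point in the frame of mark_0 between -0.015 and 0.015 m) or (y of jar in the frame of pegbox below 0 m and y of the grasp point in the frame of mark_4 between -0.015 and 0.015 m))), for 0.05 s.
2. lid shut and the fingertips touching the yellow strip at the second mark (value of joint lid below 0.06 rad and contact force between the fingers and strip above 0.5 N and ((y of jar in the frame of pegbox above 0 m and y of the grasp point in the frame of mark_1 between -0.015 and 0.015 m) or (y of jar in the frame of pegbox below 0 m and y of the grasp point in the frame of mark_3 between -0.015 and 0.015 m))), for 0.05 s.
3. lid shut and the fingertips touching the yellow strip at the third mark (value of joint lid below 0.06 rad and contact force between the fingers and strip above 0.5 N and ((y of jar in the frame of pegbox above 0 m and y of the grasp point in the frame of mark_2 between -0.015 and 0.015 m) or (y of jar in the frame of pegbox below 0 m and y of the grasp point in the frame of mark_2 between -0.015 and 0.015 m))), for 0.05 s.
4. lid shut and the fingertips touching the yellow strip at the fourth mark (value of joint lid below 0.06 rad and contact force between the fingers and strip above 0.5 N and ((y of jar in the frame of pegbox above 0 m and y of the grasp point in the frame of mark_3 between -0.015 and 0.015 m) or (y of jar in the frame of pegbox below 0 m and y of the grasp point in the frame of mark_1 between -0.015 and 0.015 m))), for 0.05 s.
5. lid shut and the fingertips touching the yellow strip at the fifth (far end) mark (value of joint lid below 0.06 rad and contact force between the fingers and strip above 0.5 N and ((y of jar in the frame of pegbox above 0 m and y of the grasp point in the frame of mark_4 between -0.015 and 0.015 m) or (y of jar in the frame of pegbox below 0 m and y of the grasp point in the frame of mark_0 between -0.015 and 0.015 m))), for 0.05 s.
At the end, for the whole second after the job is handed in: The lid is shut (under 0.04 rad) and the jar, dipper, brush, mug and can stand within 20 mm of where they began, upright (value of joint lid below 0.04 rad and distance of each of jar, dipper, brush, mug, tin from where it was at the start of the episode below 0.02 m and angle between each of jar, dipper, brush, mug, tin's own z axis and vertical below 0.15 rad); the robot touches nothing.
It fails at once if the box, lid or strip is pressed with more than 25 N (contact force between the fingers and pegbox above 25 N).
It fails at once if the lid is swung further open (past 1.3 rad) (value of joint lid above 1.3 rad).
It fails at once if the jar, dipper, brush, mug or can is lifted or shifted by more than 20 mm (distance of any of jar, dipper, brush, mug, tin from where it was at the start of the episode above 0.02 m).
It also fails if it takes over 48 s, if anything falls off the work surface, if the arm or the gripper's body presses on something with over 40 N, if the wrist force passes 120 N, or if a joint passes its speed limit or range.

ROBOT

A 6-joint arm with a two-finger parallel gripper is mounted at the origin on the work surface. World frame = base frame: x ahead of the robot, y to its left, z up, the work surface at z = 0. Lengths are in m, angles in rad, forces in N, time in s.
With the tool pointing down it reaches from about 0.4 to 0.925 m from the base axis. Payload 12.5 kg.
Tool frame: the origin (TCP) lies between the finger pads, 19 mm behind the fingertips; this is the grasp point; z points along the fingers, y is the line along which they close (so a half turn about z gives the same grasp; the last joint's range is limited). The gripper opens to 95 mm and grips with 3 to 60 N. Pads are 20 mm wide; open, the fingers measure 119 mm over their backs; the gripper's body (75 mm by 180 mm) begins 59 mm behind the grasp point.
Start: joints at [1.228, 0.491, 1.559, -0, 1.092, -0.106], TCP at [0.147, 0.608, 0.233] pointing down, gripper open.
Joint ranges: [-3.1, 3.1], [-0.84, 2.19], [0.05, 2.79], [-1.13, 4.28], [0.06, 2.93], [-2.69, 2.69]. Speed limits (rad/s): [2.22, 2.22, 2.79, 3.14, 3.14, 3.14].

INTERFACE

Orientations are given as a unit quaternion [w, x, y, z].
In Python, from workcell import robot, optics gives the robot as it stands.
- The arm moves only by the tool play_rows, never from a script. Its argument "deltas" is text: rows parted by semicolons, each of 5 numbers parted by spaces: the finger opening in m, from 0 to 0.0951, then the shift along the tool's x, y, z in m, then the turn about the tool's z in rad. In form: gripper x y z roll; .... A call has exactly 10 rows; each row is the pose to reach, as a shift and turn from the pose commanded when the call began, along the tool's axes at that moment; what a row does not reach only later rows make up. A row lasts 1/8 s, in which the tool goes at most 62.5 mm and 10.7 degrees, less where a joint would pass 70% of its speed; a pose out of reach is approached as far as the arm can. A call with a gripper value outside its range is refused whole. The fingers move at their own pace and stop on an object; "force" is the grip in N (left out, the last holds). Time passes only in rows, so rows that repeat a pose let the fingers close, or fill a call up. It gives the time, the measured TCP pose, the force, the opening and the grip force at its end, in the units of the state.
- robot.observe(): the state, without advancing time (a new reading comes with each control period).
- optics.capture(name): name is "side" or "top"; returns the picture (400x640x3 uint8, red, green, blue); there is no depth.
- optics.camera_params(name): a dict with "fx", "fy", "cx", "cy" (pixels), "cam_to_world" (4x4, takes a point from camera to world coordinates). Camera axes: x right, y down, z forward; pixel columns grow to the right and rows downward; lengths in m; the calibration is good to about 2 mm. A picture is of the moment at which its call begins. camera_params takes no time and is no camera call.
- robot.close_job(): hands the job in; it is judged then, once.
The state is a dict: "t": time; "joint_positions": joint angles; "dq": joint speeds; "effort": joint torques, N m; "eef_pos": TCP position; "tcp_rot": TCP orientation; "wrist_force": force on the tool from outside, world axes, zero at the start; "ft_torque": the same for the moment, N m; "grip_width": finger opening in m; "grip_force": force on a finger pad.
Only numpy, scipy, OpenCV 4.12 (cv2) and the standard library are available. Lean on these libraries where they do the work, as an engineer would, in place of code of your own. Each camera call takes 0.05 s, during which the arm holds its last target. There are 200 camera calls.

## Working session

There is one attempt and no reset: what is moved stays moved. The work goes in short steps, Python scripts to look and compute and a tool call to move; the robot and the scene stay as the last step left them, time stands still between calls to the robot, and variables do not carry over. Pictures are saved under pics/ and viewed, at most 10 in all, crops included, and the job is handed in when it is done.

Besides the shell and the picture viewer there is one more tool, called as name(argument=value, ...) on one line, values as JSON. play_rows: Moves the arm, as the interface text tells. Its arguments: {"type":"object","properties":{"deltas":{"type":"string"},"force":{"type":"number"}},"required":["deltas"]}

```bash
mkdir -p pics; python3 - <<'E'
from workcell import robot, optics
import cv2,json
for n in("side","top"):
    im=optics.capture(n); cv2.imwrite(f"pics/{n}0.png",im[:,:,::-1])
    p=optics.camera_params(n); print(n,p)
s=robot.observe(); print(s)
E
```

```text
side {'fx': 464.25268329702385, 'fy': 464.25268329702385, 'cx': 313.7162501059451, 'cy': 201.89418829786538, 'cam_to_world': array([[ 0.68689462, -0.52722673,  0.50020771,  0.01404516],
       [-0.72675563, -0.49695498,  0.47419617, -0.51990346],
       [-0.00142818, -0.68925157, -0.7245207 ,  0.95045901],
       [ 0.        ,  0.        ,  0.        ,  1.        ]])}
top {'fx': 388.1541507586704, 'fy': 388.1541507586704, 'cx': 320.2645740891522, 'cy': 206.68133759915827, 'cam_to_world': array([[ 0.01813279, -0.99563782,  0.09152338,  0.51691865],
       [-0.99979974, -0.01883117, -0.00677268,  0.03937392],
       [ 0.00846663, -0.09138225, -0.9957799 ,  1.15091539],
       [ 0.        ,  0.        ,  0.        ,  1.        ]])}
{'t': 0.1, 'joint_positions': array([ 1.22842089e+00,  4.91464596e-01,  1.55939495e+00, -6.51664336e-06,
        1.09170721e+00, -1.05640932e-01]), 'dq': array([ 0.00117409, -0.00112071, -0.00100073, -0.00209487,  0.00151231,
        0.00062929]), 'effort': array([ 3.17791390e-03, -6.13624477e+01, -2.58609313e+01,  6.94798795e-02,
        4.69392515e-02, -6.93671313e-05]), 'eef_pos': array([0.14651677, 0.60737532, 0.23293951]), 'tcp_rot': array([-1.05373977e-04,  1.18089535e-01,  9.93002832e-01, -4.75520929e-04]), 'wrist_force': array([-0.21696058, -0.32286869,  0.99750818]), 'ft_torque': array([-0.01925969, -0.0146118 ,  0.02831437]), 'grip_force': 0.0, 'grip_width': 0.09518853006045322}
```

View pics/side0.png

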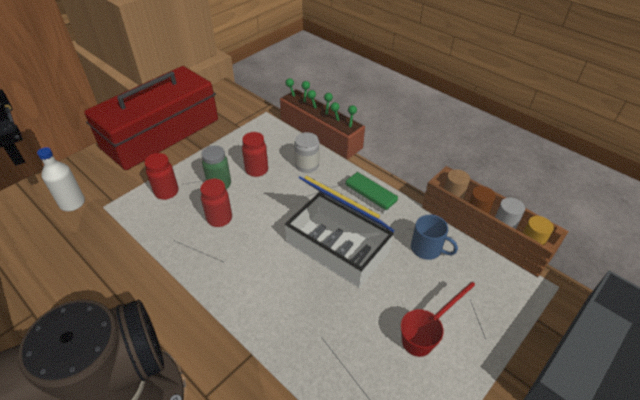

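View pics/top0.png

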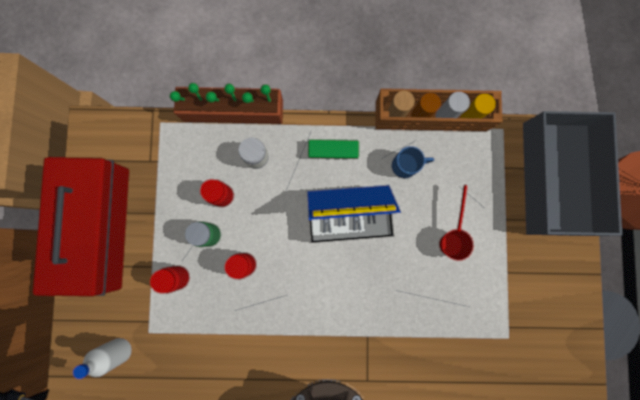

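The side view shows the green jar at (216,168) with a grey cap and red look-alikes at (161,176), (215,203) and (255,154). In the top view the jar is at (203,234), with red ones at (216,193), (240,265) and (170,279). The open blue lid with the yellow strip is at about (353,211) in the top view. The jar is on the left (+y), so the order is mark_0 → mark_4. Next I'll crop the box closely.

```bash
python3 - <<'E'
import cv2,numpy as np
a=cv2.imread("pics/top0.png")[175:255,295:410]; b=cv2.imread("pics/side0.png")[165:285,270:410]
cv2.imwrite("pics/c1.png",cv2.resize(a,None,fx=6.9,fy=6.9,interpolation=cv2.INTER_CUBIC)[:, :800])
cv2.imwrite("pics/c2.png",cv2.resize(b,None,fx=5,fy=5,interpolation=cv2.INTER_CUBIC))
E
```

```text
(no output)
```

View pics/c1.png

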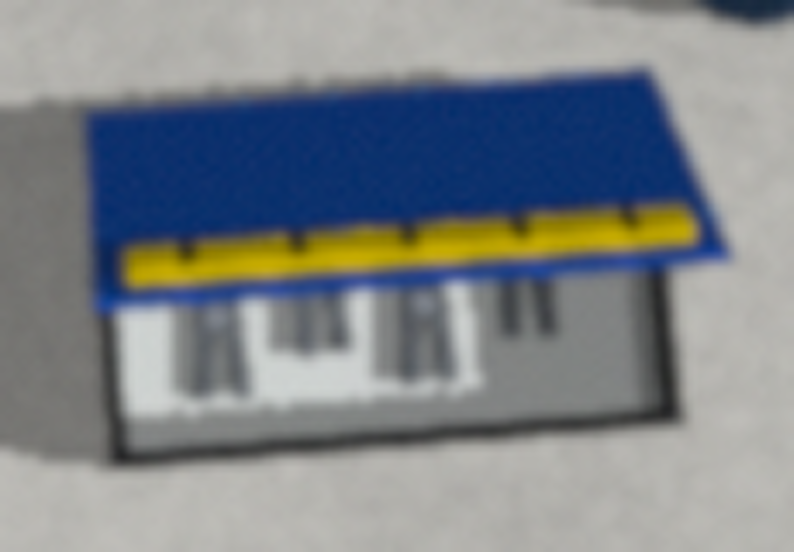

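View pics/c2.png

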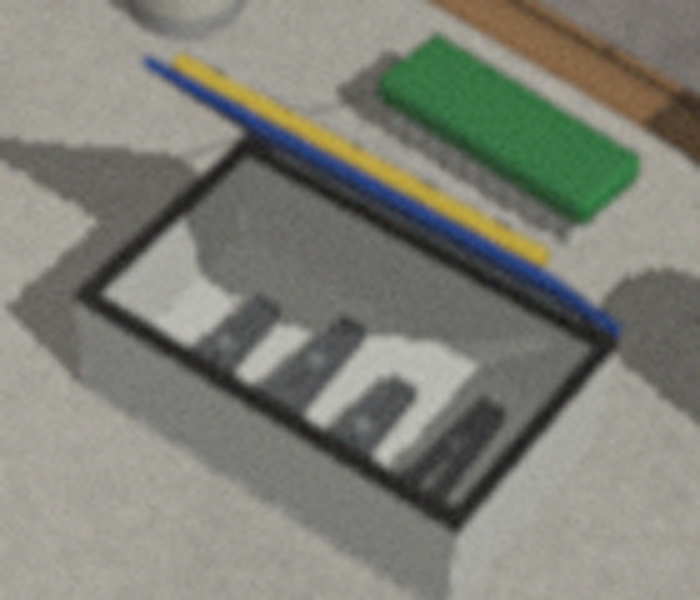

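The top crop shows the lid corners, five marks on the strip and the front rim corners. The side crop shows the same lid and rim corners. The next step is to fit the box pose and lid angle to these points.

```bash
cat > h.py <<'E'
import numpy as np
from workcell import robot, optics
from scipy.optimize import least_squares
def proj(n,P):
    p=optics.camera_params(n);M=np.linalg.inv(p["cam_to_world"]);c=M[:3,:3]@np.asarray(P)+M[:3,3]
    return np.array([p["fx"]*c[0]/c[2]+p["cx"],p["fy"]*c[1]/c[2]+p["cy"]])
def ray(n,uv,z):
    p=optics.camera_params(n);T=p["cam_to_world"];d=T[:3,:3]@[(uv[0]-p["cx"])/p["fx"],(uv[1]-p["cy"])/p["fy"],1]
    return T[:3,3]+d*(z-T[2,3])/d[2]
def box(b,P):
    c,s=np.cos(b[2]),np.sin(b[2]);return np.array([b[0]+c*P[0]-s*P[1],b[1]+s*P[0]+c*P[1],P[2]])
def lid(b,r,y,h):
    q=b[3];return box(b,[.07-r*np.cos(q)+h*np.sin(q),y,.078+r*np.sin(q)+h*np.cos(q)])
E
python3 - <<'E'
from h import *
T=lambda u,v:np.array([295+u/6.9-.43,175+v/6.9-.43]); S=lambda u,v:np.array([270+u/5-.4,165+v/5-.4])
obs=[("top",T(118,462),lambda b:box(b,[-.07,.115,.078])),("top",T(680,415),lambda b:box(b,[-.07,-.115,.078])),
("top",T(88,117),lambda b:lid(b,0,.115,.006)),("top",T(650,72),lambda b:lid(b,0,-.115,.006)),
("top",T(100,305),lambda b:lid(b,.14,.115,.003)),("top",T(728,257),lambda b:lid(b,.14,-.115,.003)),
("side",S(80,293),lambda b:box(b,[-.07,.115,.078])),("side",S(458,525),lambda b:box(b,[-.07,-.115,.078])),
("side",S(145,62),lambda b:lid(b,.14,.115,.003)),("side",S(618,335),lambda b:lid(b,0,-.115,.003))]
for k,(u,v) in enumerate([(188,248),(297,240),(408,232),(519,225),(630,217)]):
    obs.append(("top",T(u,v),lambda b,k=k:lid(b,.122,.08-.04*k,.015)))
f=lambda b:np.concatenate([proj(n,g(b))-o for n,o,g in obs])
r=least_squares(f,[.55,0,0,.8],loss='soft_l1');b=r.x;print(b.round(4));print(f(b).reshape(-1,2).round(1))
np.save("b.npy",b)
print("front edge top",lid(b,.14,0,.006),"strip",lid(b,.128,0,.015))
b0=b.copy();b0[3]=0
for y in(.08,.04,0,-.04,-.08):print(lid(b0,.128,y,.015).round(4))
print("jar",ray("top",(189,233),.12), "dipper",ray("top",(457,243),.065),"mug",ray("top",(402,160),.085))
E
```

```text
[ 0.5956 -0.0522  0.0946  0.9232]
[[-0.6  1.3]
 [ 1.   1.8]
 [-0.2 -0.9]
 [ 0.7 -0.5]
 [-0.5  0.7]
 [ 0.9  0.6]
 [-1.2 -0.8]
 [ 0.1 -0.4]
 [-0.6 -0.4]
 [ 0.8 -0.7]
 [ 0.2 -0.1]
 [ 0.4 -0.1]
 [ 0.2 -0.2]
 [ 0.  -0.4]
 [-0.2 -0.4]]
front edge top [ 0.58600829 -0.05310661  0.19327148] strip [ 0.60036112 -0.05174524  0.18913107]
[0.5303 0.022  0.093 ]
[ 0.5341 -0.0178  0.093 ]
[ 0.5379 -0.0577  0.093 ]
[ 0.5417 -0.0975  0.093 ]
[ 0.5455 -0.1373  0.093 ]
jar [0.53526512 0.37799829 0.12      ] dipper [ 0.52207151 -0.35182659  0.065     ] mug [ 0.75014104 -0.19380339  0.085     ]
```

The fit is consistent: residuals are about 1 px, lid angle is 0.92 rad, and the jar is at y ≈ +0.38. I'll close the fingers, rise and move over the lid's rear face.

play_rows(deltas="0 -0.03 -0.025 -0.037 -0.05; 0 -0.08 -0.065 -0.037 -0.15; 0 -0.13 -0.107 -0.037 -0.25; 0 -0.175 -0.145 -0.037 -0.331; 0 -0.22 -0.18 -0.037 -0.331; 0 -0.265 -0.218 -0.037 -0.331; 0 -0.31 -0.255 -0.037 -0.331; 0 -0.355 -0.292 -0.037 -0.331; 0 -0.4 -0.329 -0.037 -0.331; 0 -0.44 -0.362 -0.037 -0.331", force=10)

```text
t: 1.35
eef_pos: [0.4903, 0.1506, 0.2703]
tcp_rot: [-0.0, -0.047, 0.999, 0.0]
wrist_force: [-0.6, 0.5, -0.4]
grip_width: 0.0025
grip_force: 0.0
```

play_rows(deltas="0 -0.025 -0.042 0 0; 0 -0.05 -0.085 0 0; 0 -0.075 -0.127 0 0; 0 -0.1 -0.17 0 0; 0 -0.125 -0.212 0 0; 0 -0.125 -0.212 0.02 0; 0 -0.125 -0.212 0.04 0; 0 -0.125 -0.212 0.06 0; 0 -0.125 -0.212 0.085 0; 0 -0.125 -0.212 0.085 0")

```text
t: 2.6
eef_pos: [0.633, -0.0467, 0.1837]
tcp_rot: [-0.002, -0.047, 0.999, 0.0]
wrist_force: [-0.2, -1.1, 1.5]
grip_width: 0.0006
grip_force: 0.0
```

```bash
python3 - <<'E'
import numpy as np
from workcell import robot,optics
import cv2
im=optics.capture("side"); cv2.imwrite("pics/s1.png",cv2.resize(im[100:300,220:460,::-1],None,fx=3,fy=3))
s=robot.observe();print(s["eef_pos"],s["wrist_force"])
b=np.load("b.npy");d=s["eef_pos"][:2]-b[:2];c,n=np.cos(b[2]),np.sin(b[2])
X=c*d[0]+n*d[1];print("box",X,-n*d[0]+c*d[1])
for q in(.92,.8,.7,.6,.5,.4,.3,.2,.1,.05,0):
    print(q,"tool dx %.4f dz %.4f"%(-(.08-.095*np.cos(q)+.006*np.sin(q)-X),s["eef_pos"][2]-(.097+.095*np.sin(q)+.006*np.cos(q))))
E
```

```text
[ 0.63361733 -0.04681098  0.18505318] [0.10401391 0.04431549 1.10246227]
box 0.03831340918045441 0.001771940247622979
0.92 tool dx 0.0111 dz 0.0088
0.8 tool dx 0.0202 dz 0.0157
0.7 tool dx 0.0271 dz 0.0223
0.6 tool dx 0.0333 dz 0.0295
0.5 tool dx 0.0388 dz 0.0372
0.4 tool dx 0.0435 dz 0.0455
0.3 tool dx 0.0473 dz 0.0542
0.2 tool dx 0.0502 dz 0.0633
0.1 tool dx 0.0522 dz 0.0726
0.05 tool dx 0.0529 dz 0.0773
0 tool dx 0.0533 dz 0.0821
```

View pics/s1.png

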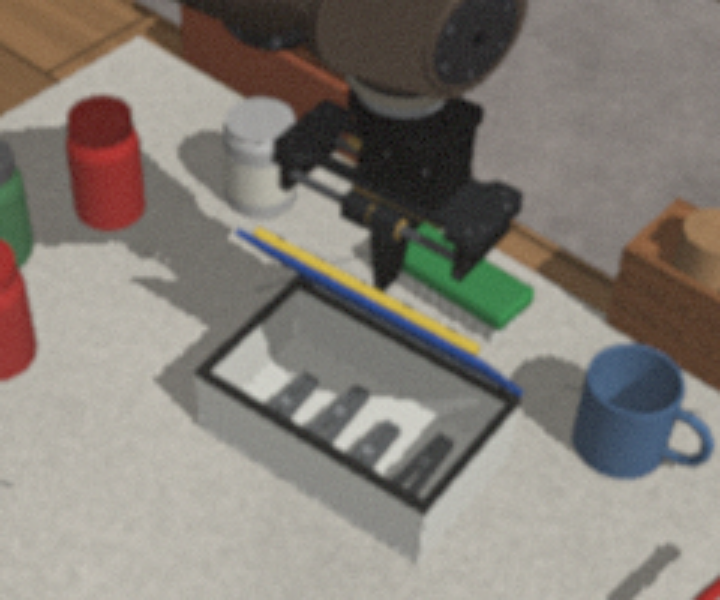

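The picture shows the closed fingers at (383,275), just behind the lid, with the lid not yet moved. Next is a sweep along the arc.

play_rows(deltas="0 0.006 0.005 0 0; 0 0.011 0.009 0 0; 0 0.0155 0.012 0 0; 0 0.0202 0.0157 0 0; 0 0.024 0.019 0 0; 0 0.0271 0.0223 0 0; 0 0.0303 0.0259 0 0; 0 0.0333 0.0295 0 0; 0 0.0361 0.0333 0 0; 0 0.0388 0.0372 0 0")

```text
t: 3.9
eef_pos: [0.5915, -0.0132, 0.1855]
tcp_rot: [0.0, -0.047, 0.999, 0.0]
wrist_force: [4.4, -1.7, -2.0]
grip_width: 0.0006
grip_force: 1.7
```

I put the descent in the y column by mistake, so the fingers slid sideways and the force stayed small at about 4 N. I'll check the lid before continuing.

```bash
python3 - <<'E'
from workcell import robot,optics
import cv2
im=optics.capture("side"); cv2.imwrite("pics/s2.png",cv2.resize(im[130:290,270:430,::-1],None,fx=3.7,fy=3.7))
s=robot.observe();print(s["eef_pos"],s["wrist_force"])
E
```

```text
[ 0.59115718 -0.0127978   0.18545243] [ 3.52025653  0.00629683 -0.70542174]
```

View pics/s2.png

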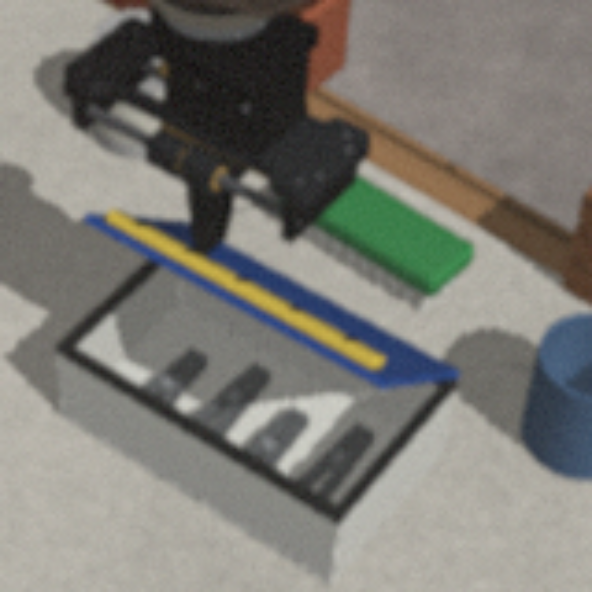

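The picture shows the fingers at (207,240) just behind the strip. The lid is partly closed, with its front corners at (85,217) and (382,385). I'll estimate the angle and compute corrected arc offsets.

```bash
python3 - <<'E'
from h import *
b=np.load("b.npy")
o=[np.array([270+u/3.7-.4,130+v/3.7-.4]) for u,v in((87,218),(382,385))]
f=lambda q:np.concatenate([proj("side",lid([*b[:3],q[0]],.14,y,.003))-p for y,p in zip((.115,-.115),o)])
r=least_squares(f,[.7]);print("q",r.x,r.fun)
s=robot.observe();d=s["eef_pos"][:2]-b[:2];c,n=np.cos(b[2]),np.sin(b[2])
X=c*d[0]+n*d[1];print("box",X,-n*d[0]+c*d[1],s["wrist_force"])
P=lambda q,h=.006,rr=.095:(-(.08-rr*np.cos(q)+h*np.sin(q)-X),s["eef_pos"][2]-(.097+rr*np.sin(q)+h*np.cos(q)))
print("standoff",P(r.x[0],.016))
for q in(.7,.6,.5,.4,.3,.2,.1,0): print(q,np.round(P(q),4))
E
```

```text
q [0.70193277] [-0.97435379 -0.36607839  0.56912647  0.2175425 ]
box -0.00074527298892789 0.03964250791025175 [ 3.52025653  0.00629683 -0.70542174]
standoff (np.float64(-0.018534803571759313), np.float64(0.014893901978975804))
0.7 [-0.012   0.0227]
0.6 [-0.0057  0.0299]
0.5 [-0.0003  0.0376]
0.4 [0.0044 0.0459]
0.3 [0.0082 0.0546]
0.2 [0.0112 0.0637]
0.1 [0.0132 0.073 ]
0 [0.0143 0.0825]
```

play_rows(deltas="0 -0.012 0 0 0; 0 -0.02 -0.02 0 0; 0 -0.02 -0.038 0.01 0; 0 -0.016 -0.038 0.018 0; 0 -0.012 -0.038 0.0227 0; 0 -0.009 -0.038 0.0262 0; 0 -0.0057 -0.038 0.0299 0; 0 -0.003 -0.038 0.0337 0; 0 -0.0003 -0.038 0.0376 0; 0 0.002 -0.038 0.0417 0")

```text
t: 5.2
eef_pos: [0.5931, -0.0514, 0.1435]
tcp_rot: [0.0, -0.047, 0.999, 0.0]
wrist_force: [1.6, -0.9, 0.7]
grip_width: 0.0007
grip_force: 0.8
```

play_rows(deltas="0 0.0024 0 0.0042 0; 0 0.0045 0 0.0085 0; 0 0.0062 0 0.0129 0; 0 0.008 0 0.0175 0; 0 0.0092 0 0.022 0; 0 0.0103 0 0.0265 0; 0 0.0112 0 0.0313 0; 0 0.0117 0 0.0345 0; 0 0.012 0 0.038 0; 0 0.0123 0 0.041 0")

```text
t: 6.45
eef_pos: [0.581, -0.0526, 0.1025]
tcp_rot: [-0.0, -0.047, 0.999, 0.0]
wrist_force: [-0.1, -0.3, 1.8]
grip_width: 0.0004
grip_force: 0.9
```

play_rows(deltas="0 0 0 -0.02 0; 0 0 0 -0.04 0; 0 0.0217 0.04 -0.04 0; 0 0.0434 0.079 -0.04 0; 0 0.0434 0.079 -0.04 0; 0 0.0434 0.079 -0.028 0; 0 0.0434 0.079 -0.018 0; 0 0.0434 0.079 -0.015 0; 0 0.0434 0.079 -0.015 0; 0 0.0434 0.079 -0.015 0")

```text
t: 7.7
eef_pos: [0.5305, 0.0218, 0.1178]
tcp_rot: [0.0, -0.047, 0.999, 0.0]
wrist_force: [-0.1, -0.0, 1.0]
grip_width: 0.0006
grip_force: 0.0
```

```bash
python3 - <<'E'
from h import *
import cv2
b=np.load("b.npy");b[3]=0
im=optics.capture("side");im2=optics.capture("top")
cv2.imwrite("pics/s3.png",np.hstack([cv2.resize(im[160:300,270:410,::-1],(560,560),interpolation=2)[:,:400],cv2.resize(im2[170:260,290:410,::-1],(400,300),interpolation=2).__array__() if 0 else cv2.copyMakeBorder(cv2.resize(im2[170:260,300:400,::-1],(400,360),interpolation=2),0,200,0,0,0)]))
s=robot.observe();print(s["eef_pos"],s["wrist_force"]);d=s["eef_pos"][:2]-b[:2];c,n=np.cos(b[2]),np.sin(b[2]);print(c*d[0]+n*d[1],-n*d[0]+c*d[1])
E
```

```text
[0.53050549 0.02182823 0.11795116] [ 0.23607876  0.83736612 -0.25725292]
-0.057856344778539126 0.07984096618663919
```

View pics/s3.png

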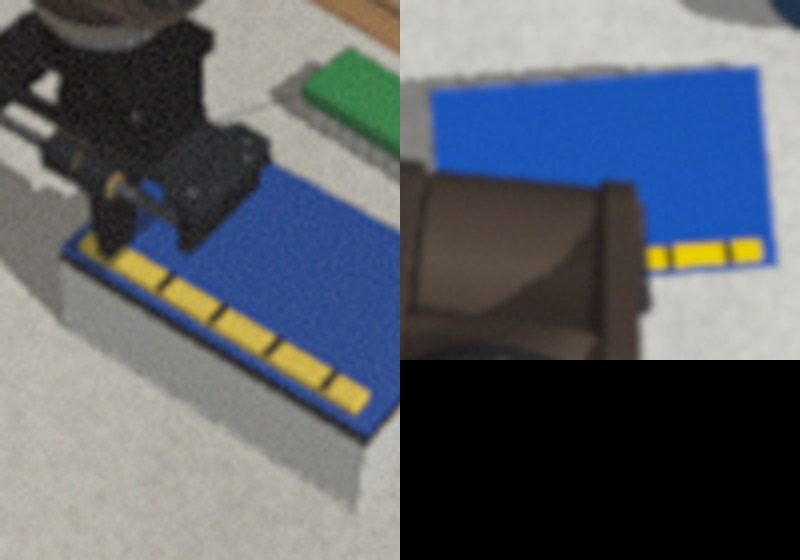

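The lid is shut. The fingertips at (110,245) hover over the strip's jar end and hide mark 0, while marks 1–4 are visible at (168,282) to (330,382). Now I'll lower gently.

play_rows(deltas="0 0 0 0.002 0; 0 0 0 0.004 0; 0 0 0 0.005 0; 0 0 0 0.006 0; 0 0 0 0.007 0; 0 0 0 0.008 0; 0 0 0 0.009 0; 0 0 0 0.009 0; 0 0 0 0.009 0; 0 0 0 0.009 0")

```text
t: 9.05
eef_pos: [0.5302, 0.022, 0.1087]
tcp_rot: [-0.0, -0.047, 0.999, 0.0]
wrist_force: [-3.2, 1.0, 4.1]
grip_width: 0.0004
grip_force: 2.1
```

```bash
python3 -c "
from workcell import robot
s=robot.observe();print(s['wrist_force'],s['ft_torque'],s['eef_pos'])"
```

```text
[-3.21401824  1.01765557  4.08209646] [ 0.24641383  0.54146633 -0.05490949] [0.53022596 0.02198168 0.10872307]
```

Contact is about 4 N. I'll run along the strip.

play_rows(deltas="0 0 -0.008 0 0; 0 0 -0.016 0 0; 0 0 -0.024 0 0; 0 0 -0.032 0 0; 0 0 -0.04 0 0; 0 0 -0.048 0 0; 0 0 -0.056 0 0; 0 0 -0.064 0 0; 0 0 -0.072 0 0; 0 0 -0.08 0 0")

```text
t: 10.3
eef_pos: [0.5379, -0.0582, 0.1087]
tcp_rot: [0.0, -0.047, 0.999, 0.0]
wrist_force: [-0.9, 3.4, 3.6]
grip_width: 0.0007
grip_force: 2.1
```

play_rows(deltas="0 0 -0.008 0 0; 0 0 -0.016 0 0; 0 0 -0.024 0 0; 0 0 -0.032 0 0; 0 0 -0.04 0 0; 0 0 -0.048 0 0; 0 0 -0.056 0 0; 0 0 -0.064 0 0; 0 0 -0.072 0 0; 0 0 -0.08 0 0")

```text
t: 11.55
eef_pos: [0.5455, -0.1379, 0.1087]
tcp_rot: [-0.0, -0.047, 0.999, 0.0]
wrist_force: [0.5, 1.9, 3.1]
grip_width: 0.0003
grip_force: 1.9
```

play_rows(deltas="0 0 0 0 0; 0 0 0 0 0; 0 0 0 -0.002 0; 0 0 0 -0.005 0; 0 0 0 -0.01 0; 0 0 0 -0.025 0; 0 0 0 -0.05 0; 0 0 0 -0.08 0; 0 0 0 -0.08 0; 0 0 0 -0.08 0")

```text
t: 12.8
eef_pos: [0.5452, -0.1372, 0.1887]
tcp_rot: [-0.0, -0.047, 0.999, 0.0]
wrist_force: [0.1, -0.2, -0.4]
grip_width: 0.0002
grip_force: 0.0
```

```bash
python3 - <<'E'
from h import *
import cv2
cv2.imwrite("pics/s4.png",np.ascontiguousarray(optics.capture("side")[:,:,::-1]))
s=robot.observe();print(s["t"],s["eef_pos"],s["wrist_force"])
E
```

```text
12.85 [ 0.54505191 -0.13718294  0.18822164] [ 0.44745526  0.61492746 -0.64861174]
```

View pics/s4.png

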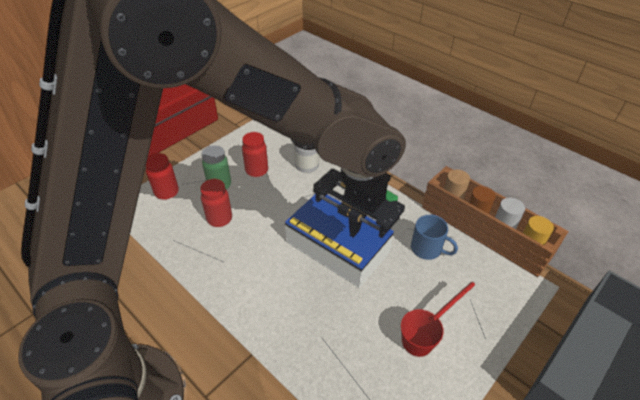

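The lid is shut at (340,233) and the gripper is clear above it. Jar (216,168), dipper (422,333), mug (430,237) and tin (306,152) stand where they were; the brush is mostly hidden behind the gripper. I'm handing in.

```bash
python3 -c "
from workcell import robot
print(robot.close_job())"
```

```text
the job is handed in; nothing more can be done
None
```

I pushed the lid shut and ran the fingertips along all five marks from the jar end, reading about 3–4 N at the start, middle and end of the run; the job is handed in at about 13 s, with no verdict returned. One early row had the descent in the wrong column, which slid the fingers sideways against the half-open lid, at about 4 N when read, before I corrected it.

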